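Sticker and weight two carving blanks on the drying stand

ROBOT

A 6-joint arm with a two-finger parallel gripper is mounted at the origin on the work surface. World frame = base frame: x ahead of the robot, y to its left, z up, the work surface at z = 0. Lengths are in m, angles in rad, forces in N, time in s.
With the tool pointing down it reaches from about 0.3 to 0.775 m from the base axis. Payload 14.6 kg.
Tool frame: the origin (TCP) lies midway between the tips of the shut fingers; the grasp point (between the pads) lies 19 mm behind it (ctrl.grip_depth is the distance from the TCP to the grasp point, in m); z points along the fingers, x is the direction in which the jaws open and shut, and the axes are right-handed (so a half turn about z gives the same grasp; the last joint's range is limited). The gripper opens to 94 mm and grips with 3 to 60 N. Pads are 16 mm wide; open, the fingers measure 119 mm over their backs; the gripper's body (75 mm by 177 mm) begins 78 mm behind the grasp point.
Start: joints at [-1.374, 0.3, 1.521, -0, 1.321, -0.067], TCP at [0.143, -0.531, 0.205] pointing down, gripper open.
Joint ranges: [-3.03, 3.03], [-0.79, 2.21], [0.23, 2.52], [-1.04, 4.18], [0, 3.07], [-2.55, 2.55]. Speed limits (rad/s): [2.22, 2.22, 2.57, 3.14, 3.14, 3.14].

INTERFACE

Orientations are given as [roll, pitch, yaw] about the fixed x, y, z axes, in that order (R = Rz(yaw) Ry(pitch) Rx(roll)).
In Python, from station import ctrl gives the robot as it stands.
- The arm moves only by the tool play_rows, never from a script. Its argument "steps" is a list that holds one entry, the list of rows, each a list of 7 numbers: the shift along the tool's x, y, z in cm, then the turn, a rotation vector about the tool's x, y, z in rad, then the opening, from 0 (shut) to 1 (fully open). In form: [[[x, y, z, ax, ay, az, hand], ...]]. A call has 1 to 20 rows; each row is the pose to reach, as a shift and turn from the pose measured when the call began, along the tool's axes at that moment; what a row does not reach only later rows make up. A row lasts 1/12 s, in which the tool goes at most 41.7 mm and 7.16 degrees, less where a joint would pass 70% of its speed; a pose out of reach is approached as far as the arm can. A call with a gripper value outside its range is refused whole. The fingers move at their own pace and stop on an object; "force" is the grip in N (left out, the last holds). Time passes only in rows, so rows that repeat a pose let the fingers close. It gives the time, the measured TCP pose, the force and the opening at its end, in the units of the state.
- ctrl.get_obs(): the state, without advancing time (a new reading comes with each control period).
- ctrl.camera(name): name is "scene" or "top" or "wrist"; returns a dict with "frame" (480x640x3 uint8, blue, green, red), "fovy" (degrees; the focal length in pixels is half the picture's height over the tangent of half this angle, whatever the lens; pixels are square), "cx", "cy" (the principal point, pixels), "world_to_cam" (4x4, takes a point from world to camera coordinates). Camera axes: x right, y up, looking along -z (the intrinsics and any distortion apply to the point x, -y, -z); pixel columns grow to the right and rows downward; lengths in m; the calibration is good to about 2 mm. A picture is of the moment at which its call begins. There is no depth.
- ctrl.hand_in(): hands the job in, once; it reports no verdict.
The state is a dict: "time_s": time; "qpos": joint angles; "joint_vel": joint speeds; "tau": joint torques, N m; "ee_pos": TCP position; "eef_rot": TCP orientation; "force": force on the tool from outside, world axes, zero at the start; "moment": the same for the moment, N m; "grip_width": finger opening in m.
Only numpy, scipy, OpenCV 4.12 (cv2) and the standard library are available. Lean on these libraries where they do the work, as an engineer would, in place of code of your own. Each camera call takes 0.05 s, during which the arm holds its last target. There are 200 camera calls.

TASK

Build the drying stack on the dark wooden stand: first the long thin blank centred lengthwise across the stand's two bearers, then the two square sticks crosswise on it, one directly above each bearer, then the short thick blank centred on the sticks and in line with the long one, and last the iron weight, upright in the middle on top. Set the weight down gently, do not drop it. Leave the glue bottle and the wax tin where they are.

Things in the scene. Friction and masses are not known exactly. Their poses are not given: they have to be found in the camera images.
- stand: (All sizes in mm.) Drying stand, dark wood, fixed to the bench: two parallel bearers, each 24 wide, 110 long and 30 high, their centres 140 apart, joined low down by two rails (14 high, 16 wide, centred 35 either side of the middle). Origin: on the bench, centre of the underside. x: from one bearer to the other (bearers at x = -70 and +70), the direction in which the blanks lie; y: along the bearers; z up. Bearer tops at z = 30.
- long_blank: The long thin carving blank: loose pale board 230 x 60 x 24 with grey sealed ends, about 0.17 kg, lying flat on the bench. Origin: centre of the underside; x along the 230, y along the 60, z up.
- short_blank: The short thick carving blank: loose pale board 190 x 60 x 34 with grey sealed ends, about 0.2 kg, lying flat on the bench. Origin: centre of the underside; x along the 190, y along the 60, z up.
- sticker_a: One of two identical, interchangeable loose spacer sticks of pale wood, 110 long, 18 x 18 section, 22 g. Origin: the centre of the stick (9 above what it lies on); x along its length.
- sticker_b: The other stick, the same as sticker_a. Origin: the centre of the stick; x along its length.
- weight: Dark round iron weight, 0.55 to 0.85 kg, standing upright: body 58 diameter and 34 high, with a straight round grip knob on top, 26 diameter, from 34 to 68 above the underside. Origin: centre of the underside; z up. Best gripped by the knob.
- glue_bottle: Bystander, loose: white round bottle, 48 diameter, 85 high. Origin: centre of the underside. Not to be disturbed.
- wax_tin: Bystander, loose: round brass tin with a light grey metal lid, 64 diameter, 35 high. Origin: centre of the underside. Not to be disturbed.
Mind the look-alikes: they are no part of the job. What is shaped like the sticker_b but grey or yellow is not meant.

How it is judged:
By the outcome, as a careful person would: the job done as asked, in the order asked, and still so for the second after the job is handed in, with the robot touching nothing.
It also fails if it takes over 134 s, if anything falls off the work surface, if the arm or the gripper's body presses on something with over 40 N, if the wrist force passes 120 N, or if a joint passes its speed limit or range.

## Working session

There is one attempt and no reset: what is moved stays moved. The work goes in short steps, Python scripts to look and compute and a tool call to move; the robot and the scene stay as the last step left them, time stands still between calls to the robot, and variables do not carry over. Pictures are saved under pics/ and viewed, about 12 in all and at most 16, crops included, and the job is handed in when it is done.

Besides the shell and the picture viewer there is one more tool, called after ">>>" as name(argument=value, ...), one argument or row to a line, values as JSON. play_rows: Moves the arm, as the interface text tells. Its arguments: {"type":"object","properties":{"steps":{"type":"array"},"force":{"type":"number"}},"required":["steps"]}

```bash
ls; mkdir -p pics
python3 - <<'E'
from station import ctrl
import cv2
for n in("scene","top"):
    c=ctrl.camera(n);cv2.imwrite(f"pics/{n}0.png",c["frame"]);print(n,{k:v for k,v in c.items() if k!="frame"})
print(ctrl.get_obs(),ctrl.grip_depth)
E
```

```text
pics
scene {'fovy': 54.300924966938474, 'cx': 323.5393588449679, 'cy': 252.9322997669028, 'world_to_cam': array([[ 0.30751105,  0.9515432 ,  0.00158001, -0.19519061],
       [-0.59628186,  0.19140639,  0.77962269,  0.28720568],
       [ 0.74154224, -0.24068472,  0.62624753, -1.4399163 ],
       [ 0.        ,  0.        ,  0.        ,  1.        ]])}
top {'fovy': 45.4530316511946, 'cx': 323.39571025660143, 'cy': 239.36067950316274, 'world_to_cam': array([[ 0.01498725, -0.99986139, -0.00725114,  0.03510405],
       [ 0.99851261,  0.01458605,  0.05253398, -0.55449455],
       [-0.05242094, -0.00802769,  0.99859281, -1.03695662],
       [ 0.        ,  0.        ,  0.        ,  1.        ]])}
{'time_s': 0.1, 'qpos': array([-1.37357802e+00,  3.00389518e-01,  1.52147545e+00,  7.08833355e-07,
        1.32075645e+00, -6.65884010e-02]), 'joint_vel': array([ 0.00028543, -0.00163927, -0.00280911, -0.0032236 ,  0.0014025 ,
        0.00045622]), 'tau': array([ 1.46340280e-03, -5.32638502e+01, -3.53279757e+01,  7.09460699e-02,
        2.35438946e-02, -6.11528935e-05]), 'ee_pos': array([ 0.14337441, -0.53074279,  0.20497578]), 'eef_rot': array([-3.14152352e+00,  1.02643954e-03, -1.30698976e+00]), 'force': array([-0.2957392 ,  0.07320839, -0.78648622]), 'moment': array([ 0.02821772, -0.03795904,  0.03052209]), 'grip_width': 0.09408682614084059} 0.0188
```

View pics/top0.png

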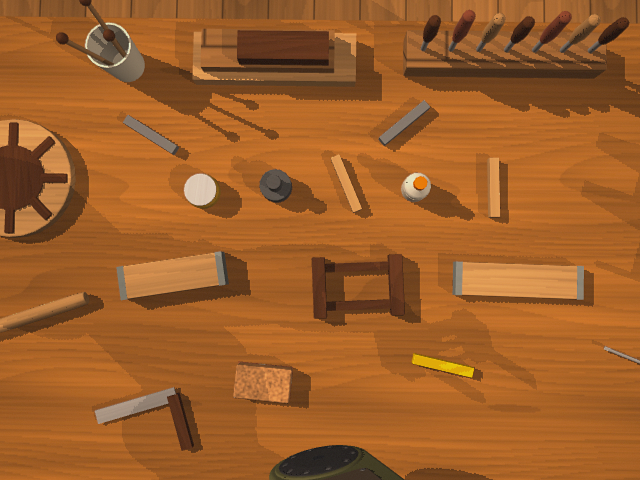

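View pics/scene0.png

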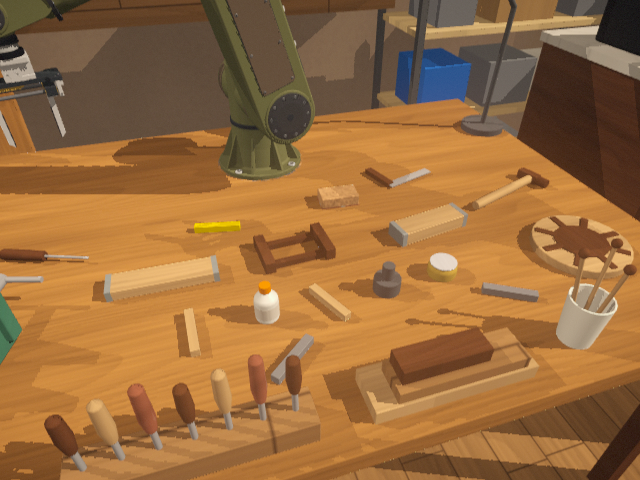

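Candidates (top picture):
- Sticks: pale (346,184) and (494,187). Look-alikes are grey (151,134), grey (405,123) and yellow (443,366).
- Long blank (520,281), the thinner and longer board. Short blank (172,276).
- Weight (276,184), stand (358,287), bottle (416,186), tin (201,190).

I choose the pale sticks.

```bash
cat > h.py <<'E'
import numpy as np, cv2
from scipy.spatial.transform import Rotation as Ro
from station import ctrl
def K(c):
    f=240/np.tan(np.radians(c["fovy"])/2); return f
def ray(c,uv,z):
    uv=np.atleast_2d(uv).astype(float); f=K(c); M=c["world_to_cam"]; R=M[:3,:3]; C=-R.T@M[:3,3]
    d=np.c_[(uv[:,0]-c["cx"])/f,-(uv[:,1]-c["cy"])/f,-np.ones(len(uv))]@R
    return C+d*((z-C[2])/d[:,2])[:,None]
def proj(c,P):
    M=c["world_to_cam"]; p=np.atleast_2d(P)@M[:3,:3].T+M[:3,3]; f=K(c)
    return np.c_[c["cx"]-f*p[:,0]/p[:,2], c["cy"]+f*p[:,1]/p[:,2]]
def rect(c,mask,z,seed):
    n,l,s,_=cv2.connectedComponentsWithStats(mask.astype(np.uint8)); m=(l==l[seed[1],seed[0]])
    k,_=cv2.findContours(m.astype(np.uint8),cv2.RETR_EXTERNAL,cv2.CHAIN_APPROX_NONE)
    k=max(k,key=cv2.contourArea)[:,0]
    P=ray(c,k,z)[:,:2]*1000
    r=cv2.minAreaRect(P.astype(np.float32)); b=cv2.boxPoints(r)
    e=[b[1]-b[0],b[2]-b[1]]; L=max(e,key=np.linalg.norm)
    return np.round(r[0],1),np.round(sorted(r[1]),1),round(np.degrees(np.arctan2(L[1],L[0]))%180,2),len(k)
def move(p,yaw):
    "shift (cm) and rotvec in tool axes from present pose to TCP p (m) with jaws' x axis at yaw, pointing down"
    o=ctrl.get_obs(); R=Ro.from_euler("xyz",o["eef_rot"]); best=None
    for k in(-1,0,1):
        T=Ro.from_euler("xyz",[np.pi,0,yaw+k*np.pi]); v=(R.inv()*T).as_rotvec()
        if best is None or np.linalg.norm(v)<np.linalg.norm(best): best=v
    return np.round(R.inv().apply(np.array(p)-o["ee_pos"])*100,2),np.round(best,3)
E
python3 - <<'E'
from h import *
c=ctrl.camera("top"); f=c["frame"]; hsv=cv2.cvtColor(f,cv2.COLOR_BGR2HSV)
M=c["world_to_cam"];print(-M[:3,:3].T@M[:3,3])
for n,p in dict(long=(520,275),short=(172,270),sa=(346,184),sb=(494,187),bench=(450,230),end=(459,278),end2=(122,283),stand=(319,290),tin=(201,190),wt=(262,190),knob=(275,180),bot=(410,190)).items(): print(n,hsv[p[1],p[0]],ray(c,p,0)[0].round(3))
cv2.imwrite("pics/crop1.png",cv2.resize(f[140:330,100:600],None,fx=1.6,fy=1.6,interpolation=cv2.INTER_CUBIC))
E
```

```text
[0.49878545 0.0348627  1.06488178]
long [ 15 159 225] [ 0.494 -0.321  0.   ]
short [ 14 162 197] [0.494 0.324 0.   ]
sa [ 15 158 220] [0.659 0.003 0.   ]
sb [ 15 161 219] [ 0.657 -0.273  0.   ]
bench [ 13 198 187] [ 0.576 -0.192  0.   ]
end [ 22  39 143] [ 0.487 -0.209  0.   ]
end2 [ 19  45 125] [0.468 0.416 0.   ]
stand [ 11 170  90] [0.461 0.05  0.   ]
tin [ 15  48 220] [0.644 0.274 0.   ]
wt [13 48 95] [0.645 0.16  0.   ]
knob [15 54 94] [0.665 0.136 0.   ]
bot [ 18  67 220] [ 0.649 -0.117  0.   ]
```

View pics/crop1.png

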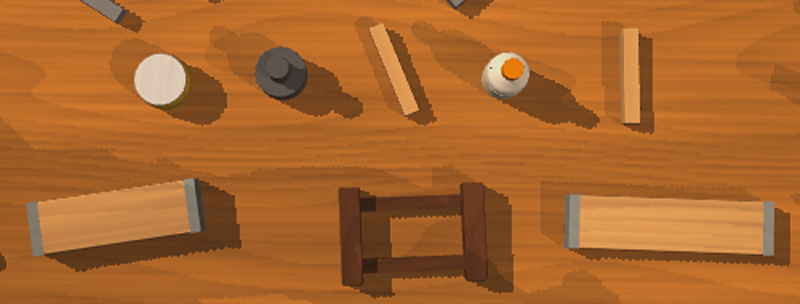

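The crop confirms the choice: both chosen sticks are pale wood, the boards have grey ends, and the stand is dark. Next I measure poses.

Run:
```python
from h import *
c=ctrl.camera("top"); f=c["frame"]; h,s,v=[a.astype(int) for a in cv2.split(cv2.cvtColor(f,cv2.COLOR_BGR2HSV))]
wood=(s<180)&(v>165)
board=wood|((s<90)&(v>70))
print("long",rect(c,board,.024,(520,275)),"wood only",rect(c,wood,.024,(520,275)))
print("short",rect(c,board,.034,(172,270)),"wood only",rect(c,wood,.034,(172,270)))
print("sa",rect(c,wood,.018,(346,184))); print("sb",rect(c,wood,.018,(494,187)))
dark=(s>120)&(v<105)
st=cv2.morphologyEx(dark.astype(np.uint8),cv2.MORPH_OPEN,np.ones((3,3)))
st[:250]=0;st[325:]=0;st[:,:305]=0;st[:,412:]=0
# bearers' pixel extents
out=f.copy(); out[st>0]=(0,255,0)
lab=((s<180)&(v>165)); out[lab]=out[lab]//2
grey=(s<90)&(v<125); k=np.zeros_like(st); k[165:205,255:296]=grey[165:205,255:296]
print("weight silhouette")
cn,_=cv2.findContours(k,cv2.RETR_EXTERNAL,cv2.CHAIN_APPROX_NONE); q=max(cn,key=cv2.contourArea)[:,0]; (cc,r)=cv2.minEnclosingCircle(q); print(cc,r,ray(c,cc,.034))
cv2.imwrite("pics/st.png",np.hstack([cv2.resize(f[245:330,305:415],None,fx=7,fy=7,interpolation=cv2.INTER_CUBIC)]))
```

```text
long (array([ 484.5, -309.4]), array([ 61.6, 235. ]), np.float32(89.27), 324) wood only (array([ 485.1, -315.6]), array([ 60.3, 214.9]), np.float32(89.24), 301)
short (array([484.2, 316.8]), array([ 60.6, 190.9]), np.float32(98.99), 274) wood only (array([484.7, 317.4]), array([ 58.6, 166.8]), np.float32(99.3), 242)
sa (array([659.1,   4. ]), array([ 17.8, 109.9]), np.float32(22.84), 123)
sb (array([ 655.4, -266.4]), array([ 22., 109.]), np.float32(0.0), 137)
weight silhouette
(275.4542541503906, 185.4150390625) 16.42140769958496 [[0.64949155 0.13146657 0.034     ]]
```

View pics/st.png

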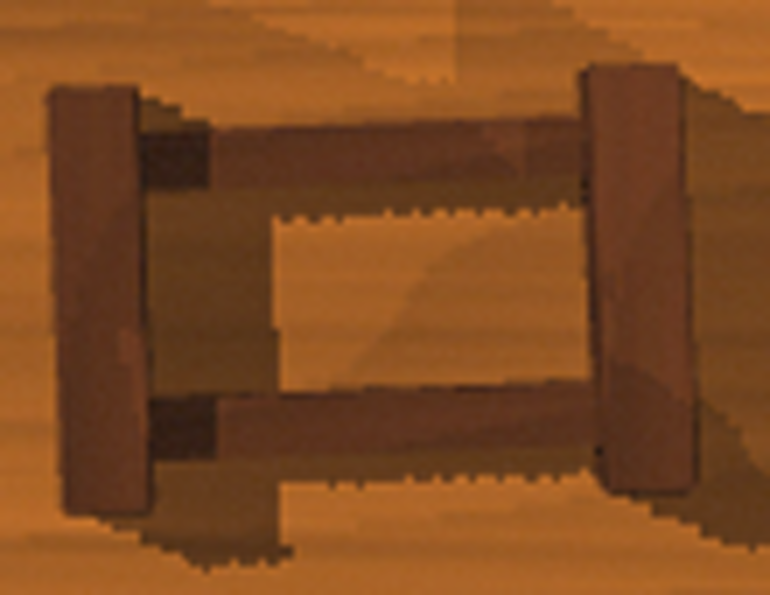

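Run:
```python
from h import *
c=ctrl.camera("top")
q=np.array([(50,88),(137,88),(150,513),(63,513),(590,65),(680,65),(695,493),(607,490)])/7.+[305,245]
P=ray(c,q,.03)[:,:2]*1000; l=P[:4].mean(0); r=P[4:].mean(0)
print(P.round(1).tolist(),l,r,(l+r)/2,np.linalg.norm(l-r),np.degrees(np.arctan2(*(l-r)[::-1])))
for s in (P[0]-P[3],P[1]-P[2],P[4]-P[7],P[5]-P[6]): print(np.linalg.norm(s),np.degrees(np.arctan2(s[1],s[0])))
print(move([.485,-.312,.15],np.radians(-.75)))
```

```text
[[519.9, 63.0], [520.2, 40.6], [411.3, 35.6], [410.9, 57.9], [527.9, -76.1], [528.2, -99.3], [418.6, -104.0], [419.0, -81.5]] [465.58742323  49.27770502] [473.41468687 -90.21655673] [469.50105505 -20.46942586] 139.7136897927818 93.21159724715943
109.05687822543659 2.6706499062736695
109.03593426429333 2.6051381091203307
109.02417338324915 2.8021010034229823
109.75123549261468 2.451125937084969
(array([-12.22, -38.69,   5.53]), array([-0.   ,  0.   , -1.294]))
```

>>> play_rows(
  steps=[
    [[-12.22, -38.69, 5.5, 0, 0, -1.294, 0.85], [-12.22, -38.69, 5.5, 0, 0, -1.294, 0.85], [-12.22, -38.69, 5.5, 0, 0, -1.294, 0.85], [-12.22, -38.69, 5.5, 0, 0, -1.294, 0.85], [-12.22, -38.69, 5.5, 0, 0, -1.294, 0.85], [-12.22, -38.69, 5.5, 0, 0, -1.294, 0.85], [-12.22, -38.69, 5.5, 0, 0, -1.294, 0.85], [-12.22, -38.69, 5.5, 0, 0, -1.294, 0.85], [-12.22, -38.69, 5.5, 0, 0, -1.294, 0.85], [-12.22, -38.69, 5.5, 0, 0, -1.294, 0.85], [-12.22, -38.69, 5.5, 0, 0, -1.294, 0.85], [-12.22, -38.69, 5.5, 0, 0, -1.294, 0.85], [-12.22, -38.69, 5.5, 0, 0, -1.294, 0.85], [-12.22, -38.69, 5.5, 0, 0, -1.294, 0.85], [-12.22, -38.69, 5.5, 0, 0, -1.294, 0.85]],
  ],
  force=25,
)

```text
time_s: 1.5
ee_pos: [0.4844, -0.3127, 0.1506]
eef_rot: [-3.141, -0.0, -0.016]
force: [-0.6, -0.3, 0.0]
grip_width: 0.08
```

Run:
```python
from h import *
o=ctrl.get_obs(); print(o["time_s"],o["ee_pos"],o["eef_rot"],o["grip_width"])
c=ctrl.camera("wrist"); M=c["world_to_cam"];print(c["fovy"],-M[:3,:3].T@M[:3,3]-o["ee_pos"],M[:3,:3].round(2).tolist())
f=c["frame"].copy()
# overlay of expected top outline
P=np.array([[s*.115,t*.03] for s,t in((-1,-1),(1,-1),(1,1),(-1,1))])
a=np.radians(89.25);R=np.array([[np.cos(a),-np.sin(a)],[np.sin(a),np.cos(a)]])
cv2.polylines(f,[proj(c,np.c_[P@R.T+[.485,-.312],[.024]*4]).astype(int)],True,(255,0,255),1)
cv2.imwrite("pics/w1.png",f)
```

```text
1.5 [ 0.48439178 -0.31272385  0.15055536] [-3.14133564e+00 -1.46044994e-04 -1.58078909e-02] 0.08004185363248399
63.25027258635201 [0.00107092 0.07197875 0.1790705 ] [[1.0, -0.02, 0.0], [0.02, 0.97, -0.25], [0.0, 0.25, 0.97]]
```

View pics/w1.png

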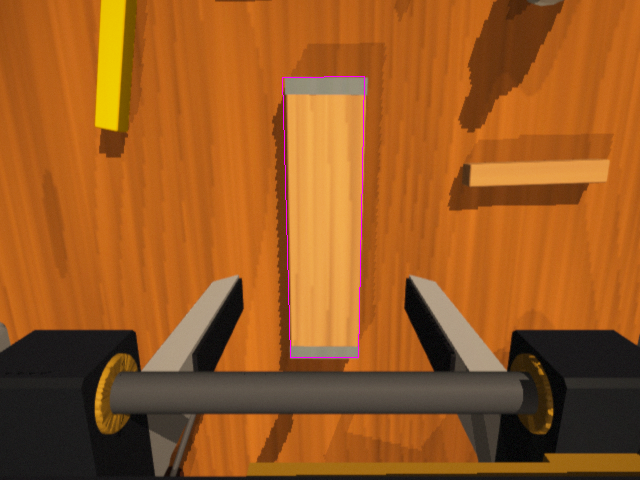

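The wrist view agrees with the estimated outline to about 1 px (corners 285–366, 77–357). Going down to grip.

>>> play_rows(
  steps=[
    [[0.06, -0.07, 3, 0, 0, 0, 0.85], [0.06, -0.07, 6, 0, 0, 0, 0.85], [0.06, -0.07, 9, 0, 0, 0, 0.85], [0.06, -0.07, 11.5, 0, 0, 0, 0.85], [0.06, -0.07, 13.3, 0, 0, 0, 0.85], [0.06, -0.07, 14.4, 0, 0, 0, 0.85], [0.06, -0.07, 14.6, 0, 0, 0, 0.85], [0.06, -0.07, 14.6, 0, 0, 0, 0.85], [0.06, -0.07, 14.6, 0, 0, 0, 0.3], [0.06, -0.07, 14.6, 0, 0, 0, 0.3], [0.06, -0.07, 14.6, 0, 0, 0, 0.3], [0.06, -0.07, 14.6, 0, 0, 0, 0.3], [0.06, -0.07, 14.6, 0, 0, 0, 0.3], [0.06, -0.07, 14.6, 0, 0, 0, 0.3], [0.06, -0.07, 12.6, 0, 0, 0, 0.3], [0.06, -0.07, 9.6, 0, 0, 0, 0.3], [0.06, -0.07, 6.6, 0, 0, 0, 0.3], [0.06, -0.07, 4.6, 0, 0, 0, 0.3], [0.06, -0.07, 4.6, 0, 0, 0, 0.3]],
  ],
  force=30,
)

```text
time_s: 3.13
ee_pos: [0.4865, -0.313, 0.109]
eef_rot: [3.138, -0.006, -0.015]
force: [1.1, -0.2, -1.3]
grip_width: 0.0599
```

Run:
```python
from h import *
o=ctrl.get_obs(); print(o["time_s"],o["ee_pos"],o["eef_rot"],o["grip_width"],o["force"])
print(move([.4695,-.0205,.105],np.radians(2.9)))
```

```text
3.1333 [ 0.48653496 -0.31301503  0.10903998] [ 3.13795679 -0.00560506 -0.0153299 ] 0.059925469888155274 [ 1.09201825 -0.16662789 -1.26673102]
(array([ -2.15, -29.22,   0.29]), array([ 0.004, -0.005, -0.066]))
```

>>> play_rows(
  steps=[
    [[-0.3, -3, 0, 0.004, -0.005, -0.066, 0.3], [-0.6, -6, 0.3, 0.004, -0.005, -0.066, 0.3], [-0.9, -9.5, 0.3, 0.004, -0.005, -0.066, 0.3], [-1.2, -13, 0.3, 0.004, -0.005, -0.066, 0.3], [-1.5, -16.5, 0.3, 0.004, -0.005, -0.066, 0.3], [-1.8, -20, 0.3, 0.004, -0.005, -0.066, 0.3], [-2, -23.5, 0.3, 0.004, -0.005, -0.066, 0.3], [-2.15, -26.5, 0.3, 0.004, -0.005, -0.066, 0.3], [-2.15, -28.4, 0.3, 0.004, -0.005, -0.066, 0.3], [-2.15, -29.2, 0.3, 0.004, -0.005, -0.066, 0.3], [-2.15, -29.2, 0.3, 0.004, -0.005, -0.066, 0.3], [-2.15, -29.2, 0.3, 0.004, -0.005, -0.066, 0.3], [-2.15, -29.2, 0.3, 0.004, -0.005, -0.066, 0.3]],
  ],
)

```text
time_s: 4.22
ee_pos: [0.4695, -0.0217, 0.1045]
eef_rot: [-3.141, -0.0, 0.05]
force: [0.7, -0.5, -1.8]
grip_width: 0.0597
```

```bash
python3 - <<'E'
from h import *
o=ctrl.get_obs(); print(o["time_s"],o["ee_pos"],o["eef_rot"],o["grip_width"],o["force"])
a=np.radians(92.9);R=np.array([[np.cos(a),-np.sin(a)],[np.sin(a),np.cos(a)]])
def box(c,f,lx,ly,z,cx,cy,col,ox=0):
    P=np.array([[s*lx/2+ox,t*ly/2] for s,t in((-1,-1),(1,-1),(1,1),(-1,1))])
    cv2.polylines(f,[proj(c,np.c_[P@R.T+[cx,cy],[z]*4]).astype(int)],True,col,1)
for n in("wrist","top"):
    c=ctrl.camera(n);f=c["frame"].copy()
    z=o["ee_pos"][2]-.0045
    box(c,f,.23,.06,z+.024,o["ee_pos"][0],o["ee_pos"][1],(255,0,255))
    for s in(-.07,.07): box(c,f,.024,.11,.03,.4695,-.0205,(0,255,0),s)
    cv2.imwrite(f"pics/p1{n}.png",f if n=="wrist" else cv2.resize(f[190:370,240:480],None,fx=3,fy=3))
E
python3 -c "
import cv2,numpy as np
a=cv2.imread('pics/p1wrist.png');b=cv2.imread('pics/p1top.png')
b=cv2.resize(b,(400,300));a=cv2.resize(a,(400,300));cv2.imwrite('pics/p1.png',np.vstack([cv2.resize(cv2.imread('pics/p1wrist.png')[:400],(640,400))[0:300][:, :],cv2.resize(b,(640,300),interpolation=1)[:,:]]))"
```

```text
4.2167 [ 0.46949467 -0.0217143   0.10449982] [-3.14149158e+00 -3.68301001e-06  4.97703572e-02] 0.05973263987118584 [ 0.6739122  -0.46197329 -1.76219178]
```

View pics/p1.png

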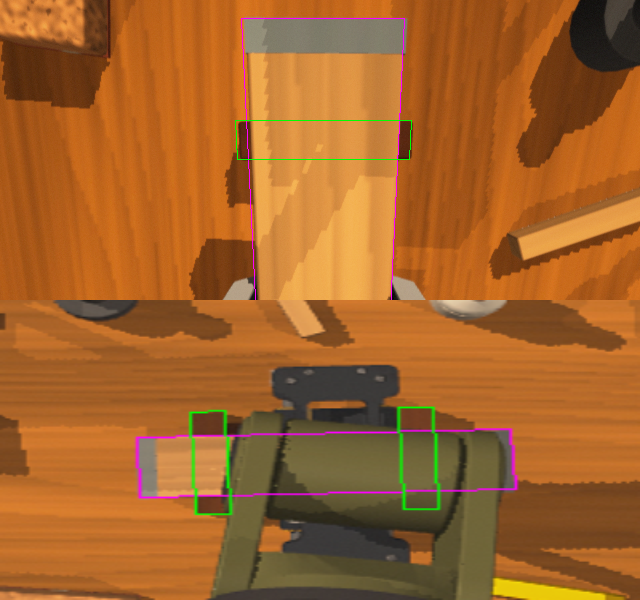

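Wrist view: the board's far end (242–405, 18) and the bearer (238–410, 121–159) coincide with the predictions. Lowering.

>>> play_rows(
  steps=[
    [[0, -0.12, 2, 0, 0, 0, 0.3], [0, -0.12, 4, 0, 0, 0, 0.3], [0, -0.12, 5.5, 0, 0, 0, 0.3], [0, -0.12, 6.3, 0, 0, 0, 0.3], [0, -0.12, 6.6, 0, 0, 0, 0.3], [0, -0.12, 6.8, 0, 0, 0, 0.3], [0, -0.12, 6.95, 0, 0, 0, 0.3], [0, -0.12, 6.95, 0, 0, 0, 0.3], [0, -0.12, 6.95, 0, 0, 0, 0.3]],
  ],
)

```text
time_s: 5.07
ee_pos: [0.4698, -0.0206, 0.0357]
eef_rot: [3.142, -0.001, 0.049]
force: [0.8, 0.9, -2.1]
grip_width: 0.06
```

>>> play_rows(
  steps=[
    [[0, 0, 0.1, 0, 0, 0, 0.3], [0, 0, 0.1, 0, 0, 0, 0.3], [0, 0, 0.1, 0, 0, 0, 0.3], [0, 0, 0.1, 0, 0, 0, 0.8], [0, 0, 0.1, 0, 0, 0, 0.8], [0, 0, 0.1, 0, 0, 0, 0.8], [0, 0, 0.1, 0, 0, 0, 0.8], [0, 0, 0, 0, 0, 0, 0.8], [0, 0, -2, 0, 0, 0, 0.8], [0, 0, -5, 0, 0, 0, 0.8], [0, 0, -8.5, 0, 0, 0, 0.8], [0, 0, -11.5, 0, 0, 0, 0.8], [0, 0, -11.5, 0, 0, 0, 0.8]],
  ],
)

```text
time_s: 6.15
ee_pos: [0.4719, -0.0208, 0.1563]
eef_rot: [3.14, -0.01, 0.049]
force: [-0.2, -0.5, 0.4]
grip_width: 0.0748
```

Run:
```python
from h import *
o=ctrl.get_obs(); print(o["time_s"],o["ee_pos"],o["eef_rot"],o["grip_width"],o["force"])
print(move([.659,.004,.15],np.radians(22.8-90)),move([.655,-.268,.15],np.radians(90)))
```

```text
6.15 [ 0.47192862 -0.02084102  0.15627094] [ 3.14014152 -0.00950465  0.04929213] 0.07480659591861635 [-0.23352406 -0.48026985  0.36977443]
(array([18.8 , -1.56,  0.8 ]), array([-0.005, -0.009,  1.222])) (array([17.06, 25.59,  0.83]), array([ 0.008, -0.006, -1.521]))
```

>>> play_rows(
  steps=[
    [[2, -0.2, 0, -0.005, -0.009, 0.11, 0.5], [5, -0.5, 0.2, -0.005, -0.009, 0.23, 0.5], [8, -0.8, 0.4, -0.005, -0.009, 0.35, 0.5], [11, -1, 0.6, -0.005, -0.009, 0.47, 0.5], [14, -1.2, 0.8, -0.005, -0.009, 0.59, 0.5], [16.5, -1.4, 0.8, -0.005, -0.009, 0.71, 0.5], [18, -1.56, 0.8, -0.005, -0.009, 0.83, 0.5], [18.8, -1.56, 0.8, -0.005, -0.009, 0.95, 0.5], [18.8, -1.56, 0.8, -0.005, -0.009, 1.07, 0.5], [18.8, -1.56, 0.8, -0.005, -0.009, 1.18, 0.5], [18.8, -1.56, 0.8, -0.005, -0.009, 1.222, 0.5], [18.8, -1.56, 0.8, -0.005, -0.009, 1.222, 0.5], [18.8, -1.56, 0.8, -0.005, -0.009, 1.222, 0.5]],
  ],
)

```text
time_s: 7.23
ee_pos: [0.6589, 0.004, 0.1496]
eef_rot: [3.141, -0.0, -1.171]
force: [-0.1, -0.4, -0.6]
grip_width: 0.0469
```

```bash
cat >> h.py <<'E'
def box(c,f,lx,ly,z,cx,cy,yaw,col,ox=0):
    a=np.radians(yaw);R=np.array([[np.cos(a),-np.sin(a)],[np.sin(a),np.cos(a)]])
    P=np.array([[s*lx/2+ox,t*ly/2] for s,t in((-1,-1),(1,-1),(1,1),(-1,1))])
    cv2.polylines(f,[proj(c,np.c_[P@R.T+[cx,cy],[z]*4]).astype(int)],True,col,1)
def st():
    o=ctrl.get_obs(); print(o["time_s"],o["ee_pos"].round(4),o["eef_rot"].round(3),round(o["grip_width"],4),o["force"].round(1)); return o
E
python3 - <<'E'
from h import *
st()
c=ctrl.camera("wrist");f=c["frame"].copy()
box(c,f,.11,.018,.018,.659,.004,22.8,(255,0,255))
w=cv2.resize(f[:420],(600,394))
c=ctrl.camera("top");f=c["frame"].copy()
box(c,f,.23,.06,.054,.4695,-.0205,92.9,(255,0,255))
for s in(-.07,.07): box(c,f,.024,.11,.03,.4695,-.0205,92.9,(0,255,0),s)
t=cv2.resize(f[240:340,280:460],None,fx=3.333,fy=2,interpolation=cv2.INTER_CUBIC)[:, :600]
cv2.imwrite("pics/p2.png",np.vstack([w,t]))
print(move([.659,.004,.15],np.radians(22.8-90)))
E
```

```text
7.2333 [0.6589 0.004  0.1496] [ 3.141 -0.    -1.171] 0.0469 [-0.1 -0.4 -0.6]
(array([ 0.  , -0.  , -0.01]), array([ 0.   , -0.   ,  0.002]))
```

View pics/p2.png

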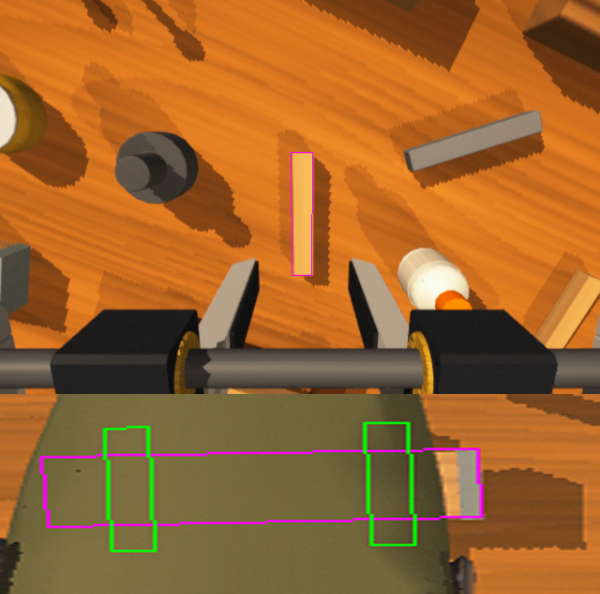

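Stick outline is exact (292–313, 153–275) and the long board's visible end sits as planned. Picking the stick.

>>> play_rows(
  steps=[
    [[0, 0, 3, 0, 0, 0, 0.5], [0, 0, 6, 0, 0, 0, 0.5], [0, 0, 9, 0, 0, 0, 0.5], [0, 0, 11.5, 0, 0, 0, 0.5], [0, 0, 13.3, 0, 0, 0, 0.5], [0, 0, 14.2, 0, 0, 0, 0.5], [0, 0, 14.4, 0, 0, 0, 0.5], [0, 0, 14.4, 0, 0, 0, 0.5], [0, 0, 14.4, 0, 0, 0, 0], [0, 0, 14.4, 0, 0, 0, 0], [0, 0, 14.4, 0, 0, 0, 0], [0, 0, 14.4, 0, 0, 0, 0], [0, 0, 14.4, 0, 0, 0, 0], [0, 0, 14.4, 0, 0, 0, 0], [0, 0, 12.6, 0, 0, 0, 0], [0, 0, 9.6, 0, 0, 0, 0], [0, 0, 6.6, 0, 0, 0, 0], [0, 0, 3.6, 0, 0, 0, 0], [0, 0, 1, 0, 0, 0, 0], [0, 0, 0, 0, 0, 0, 0]],
  ],
  force=15,
)

```text
time_s: 9.0
ee_pos: [0.6601, 0.004, 0.1542]
eef_rot: [-3.137, -0.003, -1.171]
force: [-0.0, 0.1, 0.5]
grip_width: 0.018
```

Run:
```python
from h import *
st()
a=np.radians(92.9); 
for s in (.07,-.07):
    p=np.array([.4695,-.0205])+s*np.array([np.cos(a),np.sin(a)]); print(s,p,move([*p,.11],a))
```

```text
9.0 [0.6601 0.004  0.1542] [-3.137e+00 -3.000e-03 -1.171e+00] 0.018 [-0.   0.1  0.5]
0.07 [0.46595849 0.04941036] (array([-11.75,  16.14,   4.31]), array([-0.005, -0.002,  0.349]))
-0.07 [ 0.47304151 -0.09041036] (array([ 1.4 , 20.93,  4.33]), array([-0.005, -0.002,  0.349]))
```

>>> play_rows(
  steps=[
    [[-1.5, 2, 0, 0, 0, 0.1, 0], [-3.5, 5, 0.5, 0, 0, 0.2, 0], [-6, 8, 1.2, 0, 0, 0.3, 0], [-8, 11, 2.2, 0, 0, 0.349, 0], [-10, 13.5, 3.2, -0.005, -0.002, 0.349, 0], [-11.2, 15.3, 4, -0.005, -0.002, 0.349, 0], [-11.75, 16.14, 4.3, -0.005, -0.002, 0.349, 0], [-11.75, 16.14, 4.3, -0.005, -0.002, 0.349, 0], [-11.75, 16.14, 4.3, -0.005, -0.002, 0.349, 0], [-11.75, 16.14, 4.3, -0.005, -0.002, 0.349, 0]],
  ],
)

```text
time_s: 9.83
ee_pos: [0.4668, 0.0492, 0.1102]
eef_rot: [-3.141, 0.0, -1.52]
force: [-0.0, 1.4, 0.4]
grip_width: 0.0176
```

Run:
```python
from h import *
o=st()
print(move([.46596,.04941,.0598],np.radians(92.9)))
c=ctrl.camera("wrist");f=c["frame"].copy()
box(c,f,.23,.06,.054,.4695,-.0205,92.9,(255,0,255))
for s in(-.07,.07): box(c,f,.024,.11,.03,.4695,-.0205,92.9,(0,255,0),s)
box(c,f,.11,.018,o["ee_pos"][2]-.005+.018,*o["ee_pos"][:2],2.9,(255,0,0))
cv2.imwrite("pics/p3.png",f)
```

```text
9.8333 [0.4668 0.0492 0.1102] [-3.141  0.    -1.52 ] 0.0176 [-0.   1.4  0.4]
(array([-0.03,  0.08,  5.04]), array([-0.,  0.,  0.]))
```

View pics/p3.png

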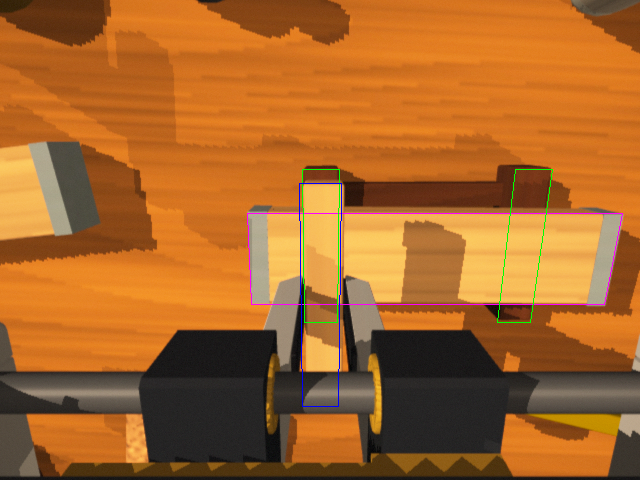

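The held stick (301–343, 183) sits centred over the bearer (303–340), and the board is placed as predicted. Setting the stick down.

>>> play_rows(
  steps=[
    [[0, 0.08, 2, 0, 0, 0, 0], [0, 0.08, 3.5, 0, 0, 0, 0], [0, 0.08, 4.4, 0, 0, 0, 0], [0, 0.08, 4.8, 0, 0, 0, 0], [0, 0.08, 4.95, 0, 0, 0, 0], [0, 0.08, 5.05, 0, 0, 0, 0], [0, 0.08, 5.1, 0, 0, 0, 0], [0, 0.08, 5.1, 0, 0, 0, 0], [0, 0.08, 5.1, 0, 0, 0, 0]],
  ],
)

```text
time_s: 10.63
ee_pos: [0.4666, 0.0491, 0.0603]
eef_rot: [-3.14, 0.0, -1.52]
force: [-3.0, 0.2, 5.3]
grip_width: 0.0176
```

>>> play_rows(
  steps=[
    [[0, 0, 0, 0, 0, 0, 0.4], [0, 0, 0, 0, 0, 0, 0.4], [0, 0, 0, 0, 0, 0, 0.4], [0, 0, 0, 0, 0, 0, 0.4], [0, 0, -1, 0, 0, 0, 0.4], [0, 0, -3, 0, 0, 0, 0.4], [0, 0, -6, 0, 0, 0, 0.4], [0, 0, -9, 0, 0, 0, 0.4], [0, 0, -9.5, 0, 0, 0, 0.4], [0, 0, -9.5, 0, 0, 0, 0.4]],
  ],
)

```text
time_s: 11.47
ee_pos: [0.4673, 0.0491, 0.1577]
eef_rot: [-3.136, -0.0, -1.52]
force: [-0.2, -0.3, -0.9]
grip_width: 0.038
```

Run:
```python
from h import *
o=st()
print(move([.655,-.2675,.15],np.radians(90)))
```

```text
11.4667 [0.4673 0.0491 0.1577] [-3.136 -0.    -1.52 ] 0.038 [-0.2 -0.3 -0.9]
(array([ 32.57, -17.14,   0.87]), array([-0.006,  0.   ,  0.051]))
```

>>> play_rows(
  steps=[
    [[2, -1, 0, -0.006, 0, 0.051, 0.5], [5, -2.7, 0.2, -0.006, 0, 0.051, 0.5], [8.5, -4.5, 0.5, -0.006, 0, 0.051, 0.5], [12, -6.3, 0.8, -0.006, 0, 0.051, 0.5], [15.5, -8.2, 0.8, -0.006, 0, 0.051, 0.5], [19, -10, 0.8, -0.006, 0, 0.051, 0.5], [22.5, -11.8, 0.8, -0.006, 0, 0.051, 0.5], [26, -13.7, 0.8, -0.006, 0, 0.051, 0.5], [29, -15.3, 0.8, -0.006, 0, 0.051, 0.5], [31.5, -16.6, 0.8, -0.006, 0, 0.051, 0.5], [32.57, -17.14, 0.8, -0.006, 0, 0.051, 0.5], [32.57, -17.14, 0.8, -0.006, 0, 0.051, 0.5], [32.57, -17.14, 0.8, -0.006, 0, 0.051, 0.5], [32.57, -17.14, 0.8, -0.006, 0, 0.051, 0.5]],
  ],
)

```text
time_s: 12.63
ee_pos: [0.6546, -0.2664, 0.15]
eef_rot: [3.14, 0.001, -1.571]
force: [0.1, 0.0, 0.2]
grip_width: 0.047
```

Run:
```python
from h import *
o=st()
c=ctrl.camera("wrist");f=c["frame"].copy()
h,s,v=[a.astype(int) for a in cv2.split(cv2.cvtColor(f,cv2.COLOR_BGR2HSV))]
u=proj(c,[.67,-.2675,.018])[0].astype(int); print(u,h[u[1],u[0]],s[u[1],u[0]],v[u[1],u[0]])
wood=(s<180)&(v>165); print(rect(c,wood,.018,u))
box(c,f,.11,.018,.018,.655,-.2675,0,(255,0,255))
w=cv2.resize(f[:420],(600,394))
c=ctrl.camera("top");f=c["frame"].copy()
box(c,f,.23,.06,.054,.4695,-.0205,92.9,(255,0,255))
box(c,f,.11,.018,.072,.4660,.0494,2.9,(255,0,0))
t=cv2.resize(f[240:340,280:460],(600,330),interpolation=cv2.INTER_CUBIC)[:, :]
cv2.imwrite("pics/p4.png",np.vstack([w[:260],t]))
```

```text
12.6333 [ 0.6546 -0.2664  0.15  ] [ 3.140e+00  1.000e-03 -1.571e+00] 0.047 [0.1 0.  0.2]
[323 213] 18 165 245
(array([ 656.2, -269.4]), array([ 17.2, 109.2]), np.float32(1.07), 295)
```

View pics/p4.png

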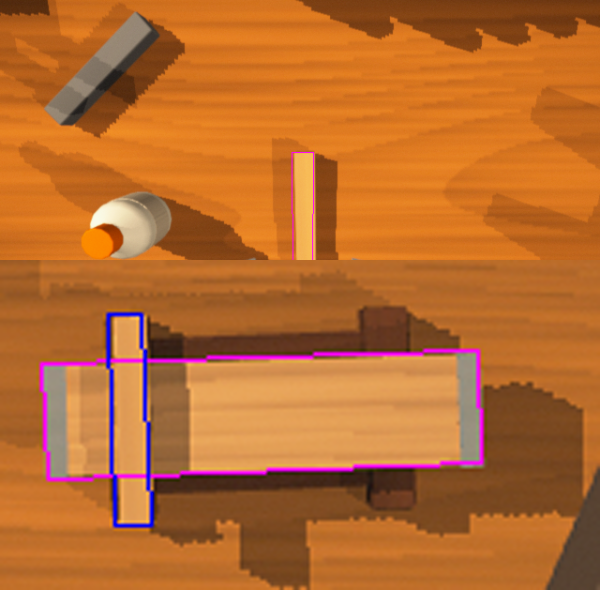

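Board and first stick match the plan. The second stick is refined to (0.656, −0.269).

>>> play_rows(
  steps=[
    [[0.24, -0.14, 3, 0, 0, -0.017, 0.5], [0.24, -0.14, 6, 0, 0, -0.017, 0.5], [0.24, -0.14, 9, 0, 0, -0.017, 0.5], [0.24, -0.14, 11.5, 0, 0, -0.017, 0.5], [0.24, -0.14, 13.3, 0, 0, -0.017, 0.5], [0.24, -0.14, 14.2, 0, 0, -0.017, 0.5], [0.24, -0.14, 14.45, 0, 0, -0.017, 0.5], [0.24, -0.14, 14.45, 0, 0, -0.017, 0.5], [0.24, -0.14, 14.45, 0, 0, -0.017, 0], [0.24, -0.14, 14.45, 0, 0, -0.017, 0], [0.24, -0.14, 14.45, 0, 0, -0.017, 0], [0.24, -0.14, 14.45, 0, 0, -0.017, 0], [0.24, -0.14, 14.45, 0, 0, -0.017, 0], [0.24, -0.14, 14.45, 0, 0, -0.017, 0], [0.24, -0.14, 12.6, 0, 0, -0.017, 0], [0.24, -0.14, 9.6, 0, 0, -0.017, 0], [0.24, -0.14, 6.6, 0, 0, -0.017, 0], [0.24, -0.14, 3.6, 0, 0, -0.017, 0], [0.24, -0.14, 1, 0, 0, -0.017, 0], [0.24, -0.14, 0, 0, 0, -0.017, 0]],
  ],
  force=15,
)

```text
time_s: 14.4
ee_pos: [0.6573, -0.2692, 0.1554]
eef_rot: [-3.137, -0.002, -1.553]
force: [-0.6, -0.0, 0.2]
grip_width: 0.018
```

Run:
```python
from h import *
st(); print(move([.473,-.0904,.11],np.radians(92.9)))
```

```text
14.4 [ 0.6573 -0.2692  0.1554] [-3.137e+00 -2.000e-03 -1.553e+00] 0.018 [-0.6 -0.   0.2]
(array([-18.21,  18.13,   4.41]), array([-0.004, -0.002, -0.033]))
```

>>> play_rows(
  steps=[
    [[-2, 2, 0, 0, 0, -0.033, 0], [-4.5, 4.5, 0.4, 0, 0, -0.033, 0], [-7, 7, 1, -0.004, -0.002, -0.033, 0], [-9.5, 9.5, 1.8, -0.004, -0.002, -0.033, 0], [-12, 12, 2.6, -0.004, -0.002, -0.033, 0], [-14.5, 14.5, 3.4, -0.004, -0.002, -0.033, 0], [-16.7, 16.6, 4, -0.004, -0.002, -0.033, 0], [-17.9, 17.8, 4.4, -0.004, -0.002, -0.033, 0], [-18.21, 18.13, 4.4, -0.004, -0.002, -0.033, 0], [-18.21, 18.13, 4.4, -0.004, -0.002, -0.033, 0], [-18.21, 18.13, 4.4, -0.004, -0.002, -0.033, 0], [-18.21, 18.13, 4.4, -0.004, -0.002, -0.033, 0]],
  ],
)

```text
time_s: 15.4
ee_pos: [0.4738, -0.0912, 0.1102]
eef_rot: [-3.141, -0.0, -1.521]
force: [-0.0, -0.7, -0.2]
grip_width: 0.0177
```

Run:
```python
from h import *
st(); print(move([.473,-.0904,.06],np.radians(92.9)))
```

```text
15.4 [ 0.4738 -0.0912  0.1102] [-3.141 -0.    -1.521] 0.0177 [-0.  -0.7 -0.2]
(array([-0.08,  0.08,  5.02]), array([-0.001, -0.   , -0.001]))
```

>>> play_rows(
  steps=[
    [[-0.08, 0.08, 2, 0, 0, 0, 0], [-0.08, 0.08, 3.5, 0, 0, 0, 0], [-0.08, 0.08, 4.4, 0, 0, 0, 0], [-0.08, 0.08, 4.8, 0, 0, 0, 0], [-0.08, 0.08, 4.95, 0, 0, 0, 0], [-0.08, 0.08, 5.05, 0, 0, 0, 0], [-0.08, 0.08, 5.1, 0, 0, 0, 0], [-0.08, 0.08, 5.1, 0, 0, 0, 0], [-0.08, 0.08, 5.1, 0, 0, 0, 0]],
  ],
)

```text
time_s: 16.15
ee_pos: [0.4734, -0.0909, 0.0606]
eef_rot: [-3.14, -0.001, -1.521]
force: [-6.6, 0.2, 12.6]
grip_width: 0.0178
```

>>> play_rows(
  steps=[
    [[0, 0, 0, 0, 0, 0, 0], [0, 0, 0, 0, 0, 0, 0.4], [0, 0, 0, 0, 0, 0, 0.4], [0, 0, 0, 0, 0, 0, 0.4], [0, 0, 0, 0, 0, 0, 0.4], [0, 0, -1, 0, 0, 0, 0.4], [0, 0, -3, 0, 0, 0, 0.4], [0, 0, -6, 0, 0, 0, 0.4], [0, 0, -9, 0, 0, 0, 0.4], [0, 0, -9.5, 0, 0, 0, 0.4], [0, 0, -9.5, 0, 0, 0, 0.4]],
  ],
)

```text
time_s: 17.07
ee_pos: [0.4742, -0.091, 0.1579]
eef_rot: [-3.136, -0.002, -1.521]
force: [-0.0, -0.0, 0.3]
grip_width: 0.0375
```

Run:
```python
from h import *
st(); print(move([.484,.3168,.16],np.radians(9.1)))
```

```text
17.0667 [ 0.4742 -0.091   0.1579] [-3.136e+00 -2.000e-03 -1.521e+00] 0.0375 [-0.  -0.   0.3]
(array([-40.68,  -3.02,  -0.28]), array([-0.006,  0.002,  1.462]))
```

The suggested turn would exceed joint 6's range (q6 ≈ q1 − yaw), so I turn the other way, −1.68 rad.

>>> play_rows(
  steps=[
    [[-2, 0, 0, 0, 0, -0.12, 0.6], [-5, -0.3, 0, 0, 0, -0.24, 0.7], [-8, -0.6, -0.2, 0, 0, -0.36, 0.8], [-11, -0.9, -0.2, 0, 0, -0.48, 0.85], [-14, -1.2, -0.2, 0, 0, -0.6, 0.85], [-17, -1.5, -0.2, 0, 0, -0.72, 0.85], [-20, -1.8, -0.2, 0, 0, -0.84, 0.85], [-23, -2, -0.2, 0, 0, -0.96, 0.85], [-26, -2.2, -0.2, 0, 0, -1.08, 0.85], [-29, -2.4, -0.2, 0, 0, -1.2, 0.85], [-32, -2.6, -0.2, 0, 0, -1.32, 0.85], [-35, -2.8, -0.2, 0, 0, -1.44, 0.85], [-37.5, -3, -0.2, 0, 0, -1.56, 0.85], [-39.5, -3, -0.2, 0, 0, -1.65, 0.85], [-40.68, -3, -0.2, 0, 0, -1.68, 0.85], [-40.68, -3, -0.2, 0, 0, -1.68, 0.85], [-40.68, -3, -0.2, 0, 0, -1.68, 0.85], [-40.68, -3, -0.2, 0, 0, -1.68, 0.85]],
  ],
)

```text
time_s: 18.57
ee_pos: [0.4839, 0.3157, 0.1589]
eef_rot: [3.138, -0.005, 0.156]
force: [0.3, -0.0, -0.3]
grip_width: 0.0798
```

Run:
```python
from h import *
o=st(); print(move([.484,.3168,.16],np.radians(9.1)))
c=ctrl.camera("wrist");f=c["frame"].copy()
box(c,f,.19,.06,.034,.484,.3168,99.1,(255,0,255))
w=cv2.resize(f[:420],(600,394))
c=ctrl.camera("top");f=c["frame"].copy()
box(c,f,.11,.018,.072,.4660,.0494,2.9,(255,0,0))
box(c,f,.11,.018,.072,.473,-.0904,2.9,(255,0,0))
box(c,f,.23,.06,.054,.4695,-.0205,92.9,(255,0,255))
t=cv2.resize(f[245:335,280:460],(600,300),interpolation=cv2.INTER_CUBIC)
cv2.imwrite("pics/p5.png",np.vstack([w[:300],t]))
```

```text
18.5667 [0.4839 0.3157 0.1589] [ 3.138 -0.005  0.156] 0.0798 [ 0.3 -0.  -0.3]
(array([ 0.03, -0.11, -0.12]), array([ 0.003, -0.005, -0.003]))
```

View pics/p5.png

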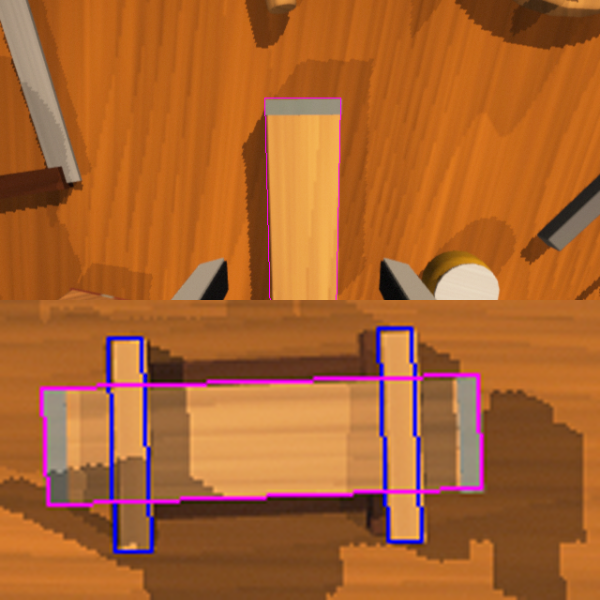

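Both sticks lie in their planned boxes above the bearers, and the short-blank outline fits to about 1 px. Gripping the short blank.

>>> play_rows(
  steps=[
    [[0.03, -0.11, 3, 0.003, -0.005, 0, 0.85], [0.03, -0.11, 6, 0.003, -0.005, 0, 0.85], [0.03, -0.11, 9, 0.003, -0.005, 0, 0.85], [0.03, -0.11, 12, 0.003, -0.005, 0, 0.85], [0.03, -0.11, 14, 0.003, -0.005, 0, 0.85], [0.03, -0.11, 14.9, 0.003, -0.005, 0, 0.85], [0.03, -0.11, 15.1, 0.003, -0.005, 0, 0.85], [0.03, -0.11, 15.1, 0.003, -0.005, 0, 0.85], [0.03, -0.11, 15.1, 0.003, -0.005, 0, 0.3], [0.03, -0.11, 15.1, 0.003, -0.005, 0, 0.3], [0.03, -0.11, 15.1, 0.003, -0.005, 0, 0.3], [0.03, -0.11, 15.1, 0.003, -0.005, 0, 0.3], [0.03, -0.11, 15.1, 0.003, -0.005, 0, 0.3], [0.03, -0.11, 15.1, 0.003, -0.005, 0, 0.3]],
  ],
  force=30,
)

```text
time_s: 19.83
ee_pos: [0.4854, 0.3168, 0.0092]
eef_rot: [-3.141, -0.001, 0.157]
force: [-1.9, -1.5, 6.5]
grip_width: 0.06
```

>>> play_rows(
  steps=[
    [[0, 0, -2, 0, 0, 0, 0.3], [0, 0, -5, 0, 0, 0, 0.3], [0, 0, -8.5, 0, 0, 0, 0.3], [0, 0, -11.5, 0, 0, 0, 0.3], [0, 0, -13, 0, 0, 0, 0.3], [0, 0, -13, 0, 0, 0, 0.3], [0, 0, -13, 0, 0, 0, 0.3]],
  ],
)

```text
time_s: 20.42
ee_pos: [0.4851, 0.3167, 0.1391]
eef_rot: [-3.141, -0.002, 0.157]
force: [-0.8, 0.5, -2.2]
grip_width: 0.0598
```

Run:
```python
from h import *
o=st(); print(move([.4695,-.0205,.13],np.radians(2.9)))
```

```text
20.4167 [0.4851 0.3167 0.1391] [-3.141e+00 -2.000e-03  1.570e-01] 0.0598 [-0.8  0.5 -2.2]
(array([-6.81, 33.06,  0.87]), array([-0.001, -0.002,  0.106]))
```

>>> play_rows(
  steps=[
    [[-0.4, 2, 0, 0, 0, 0.02, 0.3], [-1, 5, 0, 0, 0, 0.04, 0.3], [-1.7, 8.5, 0, 0, 0, 0.06, 0.3], [-2.4, 12, 0, 0, 0, 0.08, 0.3], [-3.2, 15.5, 0, 0, 0, 0.106, 0.3], [-3.9, 19, 0, 0, -0.002, 0.106, 0.3], [-4.7, 22.5, 0.2, 0, -0.002, 0.106, 0.3], [-5.4, 26, 0.4, 0, -0.002, 0.106, 0.3], [-6, 29, 0.6, 0, -0.002, 0.106, 0.3], [-6.5, 31.5, 0.8, 0, -0.002, 0.106, 0.3], [-6.81, 32.7, 0.87, 0, -0.002, 0.106, 0.3], [-6.81, 33.06, 0.87, 0, -0.002, 0.106, 0.3], [-6.81, 33.06, 0.87, 0, -0.002, 0.106, 0.3], [-6.81, 33.06, 0.87, 0, -0.002, 0.106, 0.3], [-6.81, 33.06, 0.87, 0, -0.002, 0.106, 0.3]],
  ],
)

```text
time_s: 21.67
ee_pos: [0.4694, -0.0196, 0.1296]
eef_rot: [-3.141, 0.001, 0.052]
force: [0.1, 0.7, -1.7]
grip_width: 0.0599
```

Run:
```python
from h import *
o=st(); print(move([.4695,-.0205,.082],np.radians(2.9)))
c=ctrl.camera("wrist");f=c["frame"].copy()
box(c,f,.19,.06,o["ee_pos"][2]-.0092+.034,*o["ee_pos"][:2],92.9,(255,0,255))
box(c,f,.23,.06,.054,.4695,-.0205,92.9,(0,255,255))
for s in(-.07,.07): box(c,f,.024,.11,.03,.4695,-.0205,92.9,(0,255,0),s);box(c,f,.018,.11,.072,.4695,-.0205,92.9,(255,0,0),s)
cv2.imwrite("pics/p6.png",f)
```

```text
21.6667 [ 0.4694 -0.0196  0.1296] [-3.141e+00  1.000e-03  5.200e-02] 0.0599 [ 0.1  0.7 -1.7]
(array([0.01, 0.1 , 4.76]), array([-0.001,  0.001,  0.001]))
```

View pics/p6.png

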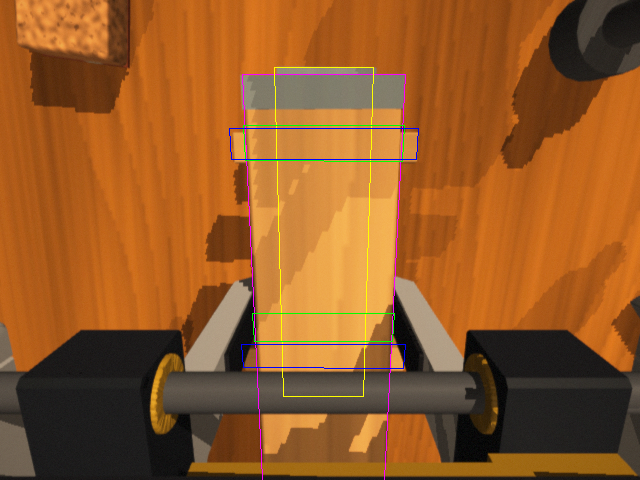

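The held blank (243–405, 75) and the sticks match the prediction. Lowering.

>>> play_rows(
  steps=[
    [[0, 0.1, 1.8, 0, 0, 0, 0.3], [0, 0.1, 3.2, 0, 0, 0, 0.3], [0, 0.1, 4, 0, 0, 0, 0.3], [0, 0.1, 4.4, 0, 0, 0, 0.3], [0, 0.1, 4.6, 0, 0, 0, 0.3], [0, 0.1, 4.75, 0, 0, 0, 0.3], [0, 0.1, 4.85, 0, 0, 0, 0.3], [0, 0.1, 4.85, 0, 0, 0, 0.3], [0, 0.1, 4.85, 0, 0, 0, 0.3]],
  ],
)

```text
time_s: 22.47
ee_pos: [0.4696, -0.0205, 0.0816]
eef_rot: [-3.141, 0.0, 0.052]
force: [0.0, -0.1, -3.5]
grip_width: 0.0598
```

>>> play_rows(
  steps=[
    [[0, 0, 0.07, 0, 0, 0, 0.3], [0, 0, 0.1, 0, 0, 0, 0.3], [0, 0, 0.1, 0, 0, 0, 0.3], [0, 0, 0.1, 0, 0, 0, 0.3]],
  ],
)

```text
time_s: 22.8
ee_pos: [0.4699, -0.0206, 0.0812]
eef_rot: [-3.141, -0.001, 0.052]
force: [-2.7, 0.1, 6.0]
grip_width: 0.0594
```

>>> play_rows(
  steps=[
    [[0, 0, 0, 0, 0, 0, 0.8], [0, 0, 0, 0, 0, 0, 0.8], [0, 0, 0, 0, 0, 0, 0.8], [0, 0, 0, 0, 0, 0, 0.8], [0, 0, 0, 0, 0, 0, 0.8], [0, 0, -1, 0, 0, 0, 0.8], [0, 0, -3, 0, 0, 0, 0.8], [0, 0, -6, 0, 0, 0, 0.8], [0, 0, -9, 0, 0, 0, 0.8], [0, 0, -10, 0, 0, 0, 0.8], [0, 0, -10, 0, 0, 0, 0.8]],
  ],
)

```text
time_s: 23.72
ee_pos: [0.4709, -0.0208, 0.1841]
eef_rot: [3.141, -0.006, 0.052]
force: [0.0, 0.1, 0.1]
grip_width: 0.0752
```

Run:
```python
from h import *
o=st(); print(move([.649,.1315,.18],np.radians(0)))
```

```text
23.7167 [ 0.4709 -0.0208  0.1841] [ 3.141 -0.006  0.052] 0.0752 [0.  0.1 0.1]
(array([ 18.58, -14.28,   0.51]), array([ 0.   , -0.006,  0.052]))
```

>>> play_rows(
  steps=[
    [[2, -1.5, 0, 0, -0.006, 0.052, 0.6], [5, -3.8, 0, 0, -0.006, 0.052, 0.6], [8, -6.2, 0.2, 0, -0.006, 0.052, 0.6], [11, -8.5, 0.5, 0, -0.006, 0.052, 0.6], [14, -10.8, 0.5, 0, -0.006, 0.052, 0.6], [16.5, -12.7, 0.5, 0, -0.006, 0.052, 0.6], [18, -13.8, 0.5, 0, -0.006, 0.052, 0.6], [18.58, -14.28, 0.5, 0, -0.006, 0.052, 0.6], [18.58, -14.28, 0.5, 0, -0.006, 0.052, 0.6], [18.58, -14.28, 0.5, 0, -0.006, 0.052, 0.6], [18.58, -14.28, 0.5, 0, -0.006, 0.052, 0.6]],
  ],
)

```text
time_s: 24.63
ee_pos: [0.6484, 0.1306, 0.18]
eef_rot: [3.141, 0.001, -0.001]
force: [-0.9, 0.2, -0.2]
grip_width: 0.0564
```

Run:
```python
from h import *
o=st(); print(move([.649,.1315,.18],0))
def circ(c,f,x,y,r,z,col):
    t=np.linspace(0,2*np.pi,40); cv2.polylines(f,[proj(c,np.c_[x+r*np.cos(t),y+r*np.sin(t),0*t+z]).astype(int)],True,col,1)
c=ctrl.camera("wrist");f=c["frame"].copy()
for r,z in((.029,0),(.029,.034),(.013,.068)): circ(c,f,.649,.1315,r,z,(255,0,255))
w=f[60:380]
c=ctrl.camera("top");f=c["frame"].copy()
box(c,f,.19,.06,.106,.4695,-.0205,92.9,(255,0,255))
for s in(-.07,.07): box(c,f,.018,.11,.072,.4695,-.0205,92.9,(255,0,0),s)
t=cv2.resize(f[250:330,280:460],(640,280),interpolation=cv2.INTER_CUBIC)
cv2.imwrite("pics/p7.png",np.vstack([w,t]))
```

```text
24.6333 [0.6484 0.1306 0.18  ] [ 3.141e+00  1.000e-03 -1.000e-03] 0.0564 [-0.9  0.2 -0.2]
(array([ 0.06, -0.09,  0.  ]), array([ 0.   ,  0.001, -0.001]))
```

View pics/p7.png

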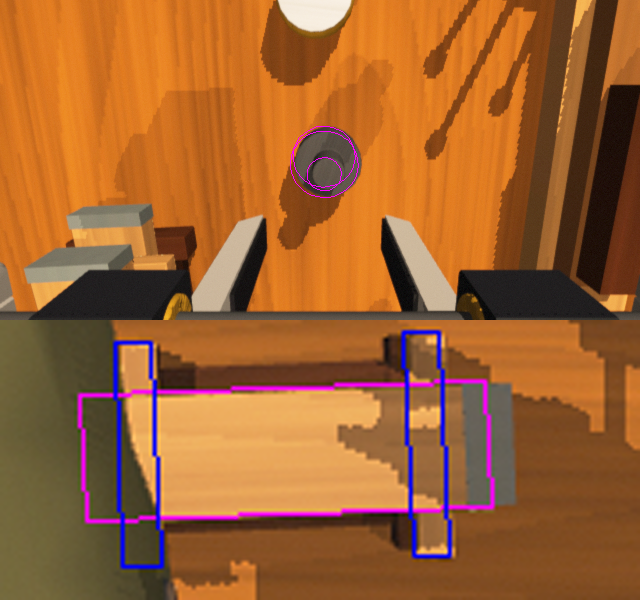

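The short blank matches its outline (grey past x = 490 is the long blank's end beneath). The weight's circles fit, with the knob top at (324,173). Gripping the knob.

>>> play_rows(
  steps=[
    [[0.06, -0.09, 3, 0, 0, 0, 0.6], [0.06, -0.09, 6, 0, 0, 0, 0.6], [0.06, -0.09, 9, 0, 0, 0, 0.6], [0.06, -0.09, 11.5, 0, 0, 0, 0.6], [0.06, -0.09, 13.1, 0, 0, 0, 0.6], [0.06, -0.09, 13.8, 0, 0, 0, 0.6], [0.06, -0.09, 13.9, 0, 0, 0, 0.6], [0.06, -0.09, 13.9, 0, 0, 0, 0.6], [0.06, -0.09, 13.9, 0, 0, 0, 0], [0.06, -0.09, 13.9, 0, 0, 0, 0], [0.06, -0.09, 13.9, 0, 0, 0, 0], [0.06, -0.09, 13.9, 0, 0, 0, 0], [0.06, -0.09, 13.9, 0, 0, 0, 0], [0.06, -0.09, 13.9, 0, 0, 0, 0], [0.06, -0.09, 13.9, 0, 0, 0, 0], [0.06, -0.09, 13.9, 0, 0, 0, 0]],
  ],
  force=40,
)

```text
time_s: 26.07
ee_pos: [0.6499, 0.1315, 0.0423]
eef_rot: [-3.141, -0.002, -0.001]
force: [6.0, -0.1, 5.3]
grip_width: 0.0255
```

>>> play_rows(
  steps=[
    [[0, 0, -1, 0, 0, 0, 0], [0, 0, -3, 0, 0, 0, 0], [0, 0, -6, 0, 0, 0, 0], [0, 0, -9, 0, 0, 0, 0], [0, 0, -12, 0, 0, 0, 0], [0, 0, -14.5, 0, 0, 0, 0], [0, 0, -15, 0, 0, 0, 0], [0, 0, -15, 0, 0, 0, 0], [0, 0, -15, 0, 0, 0, 0]],
  ],
)

```text
time_s: 26.82
ee_pos: [0.6486, 0.1314, 0.1899]
eef_rot: [3.141, 0.002, -0.001]
force: [-0.4, 1.0, -8.1]
grip_width: 0.0252
```

Run:
```python
from h import *
o=st(); print(move([.4695,-.0205,.18],np.radians(2.9)))
```

```text
26.8167 [0.6486 0.1314 0.1899] [ 3.141e+00  2.000e-03 -1.000e-03] 0.0252 [-0.4  1.  -8.1]
(array([-17.9 ,  15.21,   1.03]), array([ 0.   ,  0.002, -0.052]))
```

>>> play_rows(
  steps=[
    [[-1, 0.8, 0, 0, 0.002, -0.052, 0], [-3, 2.5, 0, 0, 0.002, -0.052, 0], [-5.5, 4.7, 0, 0, 0.002, -0.052, 0], [-8.2, 7, 0, 0, 0.002, -0.052, 0], [-11, 9.4, 0, 0, 0.002, -0.052, 0], [-13.5, 11.5, 0, 0, 0.002, -0.052, 0], [-15.7, 13.3, 0, 0, 0.002, -0.052, 0], [-17.2, 14.6, 0, 0, 0.002, -0.052, 0], [-17.9, 15.21, 0, 0, 0.002, -0.052, 0], [-17.9, 15.21, 0, 0, 0.002, -0.052, 0], [-17.9, 15.21, 0, 0, 0.002, -0.052, 0], [-17.9, 15.21, 0, 0, 0.002, -0.052, 0]],
  ],
)

```text
time_s: 27.82
ee_pos: [0.4699, -0.02, 0.1896]
eef_rot: [-3.142, 0.001, 0.051]
force: [-0.1, -0.5, -7.3]
grip_width: 0.0253
```

Run:
```python
from h import *
o=st(); print(move([.4695,-.0205,.1485],np.radians(2.9)))
c=ctrl.camera("wrist");f=c["frame"].copy()
box(c,f,.19,.06,.106,.4695,-.0205,92.9,(255,0,255))
cv2.imwrite("pics/p8.png",f)
```

```text
27.8167 [ 0.4699 -0.02    0.1896] [-3.142e+00  1.000e-03  5.100e-02] 0.0253 [-0.1 -0.5 -7.3]
(array([-0.04,  0.05,  4.11]), array([-0.   ,  0.001,  0.001]))
```

View pics/p8.png

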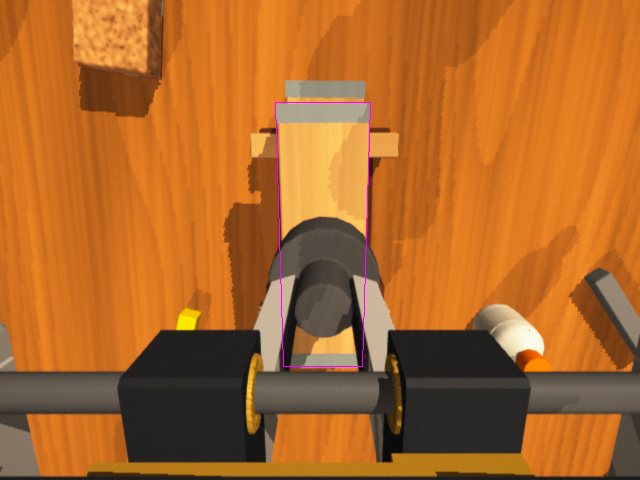

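The weight hangs upright with its knob at (324,305), central over the blank (276–370, 103–367). Lowering slowly.

>>> play_rows(
  steps=[
    [[-0.04, 0.05, 1.2, 0, 0, 0, 0], [-0.04, 0.05, 2.3, 0, 0, 0, 0], [-0.04, 0.05, 3.1, 0, 0, 0, 0], [-0.04, 0.05, 3.5, 0, 0, 0, 0], [-0.04, 0.05, 3.7, 0, 0, 0, 0], [-0.04, 0.05, 3.85, 0, 0, 0, 0], [-0.04, 0.05, 3.95, 0, 0, 0, 0], [-0.04, 0.05, 4, 0, 0, 0, 0], [-0.04, 0.05, 4, 0, 0, 0, 0]],
  ],
)

```text
time_s: 28.62
ee_pos: [0.4697, -0.0205, 0.1499]
eef_rot: [3.142, 0.0, 0.052]
force: [-0.3, -0.8, -7.6]
grip_width: 0.0252
```

>>> play_rows(
  steps=[
    [[0, 0, 0.05, 0, 0, 0, 0], [0, 0, 0.1, 0, 0, 0, 0], [0, 0, 0.14, 0, 0, 0, 0], [0, 0, 0.18, 0, 0, 0, 0], [0, 0, 0.18, 0, 0, 0, 0], [0, 0, 0.18, 0, 0, 0, 0]],
  ],
)

```text
time_s: 29.12
ee_pos: [0.4697, -0.0205, 0.1483]
eef_rot: [3.141, -0.0, 0.052]
force: [-0.1, -0.4, -5.6]
grip_width: 0.0251
```

>>> play_rows(
  steps=[
    [[0, 0, 0.04, 0, 0, 0, 0], [0, 0, 0.07, 0, 0, 0, 0], [0, 0, 0.07, 0, 0, 0, 0], [0, 0, 0.07, 0, 0, 0, 0]],
  ],
)

```text
time_s: 29.45
ee_pos: [0.47, -0.0205, 0.1481]
eef_rot: [3.141, -0.001, 0.052]
force: [-2.7, 0.7, 5.4]
grip_width: 0.0248
```

Contact is firm and the weight is supported. Releasing and rising, then moving aside for a final look.

>>> play_rows(
  steps=[
    [[0, 0, 0, 0, 0, 0, 0.2], [0, 0, 0, 0, 0, 0, 0.35], [0, 0, 0, 0, 0, 0, 0.5], [0, 0, 0, 0, 0, 0, 0.5], [0, 0, 0, 0, 0, 0, 0.5], [0, 0, 0, 0, 0, 0, 0.5], [0, 0, -1, 0, 0, 0, 0.5], [0, 0, -3, 0, 0, 0, 0.5], [0, 0, -6, 0, 0, 0, 0.5], [0, 0, -9, 0, 0, 0, 0.5], [0, 0, -10, 0, 0, 0, 0.5], [0, 3, -10, 0, 0, 0, 0.5], [0, 7, -10, 0, 0, 0, 0.5], [0, 11, -10, 0, 0, 0, 0.5], [0, 15, -10, 0, 0, 0, 0.5], [0, 19, -10, 0, 0, 0, 0.5], [0, 23, -10, 0, 0, 0, 0.5], [0, 26, -10, 0, 0, 0, 0.5], [0, 26, -10, 0, 0, 0, 0.5], [0, 26, -10, 0, 0, 0, 0.5]],
  ],
)

```text
time_s: 31.12
ee_pos: [0.4829, -0.2811, 0.2478]
eef_rot: [-3.141, -0.0, 0.049]
force: [0.1, 0.4, -0.0]
grip_width: 0.0467
```

Run:
```python
from h import *
st()
def circ(c,f,r,z,col):
    t=np.linspace(0,2*np.pi,40); cv2.polylines(f,[proj(c,np.c_[.4695+r*np.cos(t),-.0205+r*np.sin(t),0*t+z]).astype(int)],True,col,1)
out=[]
for n,(a,b,e,d) in dict(top=(130,340,160,480),scene=(170,340,130,420)).items():
    c=ctrl.camera(n);f=c["frame"].copy()
    box(c,f,.19,.06,.106,.4695,-.0205,92.9,(255,0,255))
    for s in(-.07,.07): box(c,f,.018,.11,.072,.4695,-.0205,92.9,(255,0,0),s)
    circ(c,f,.029,.14,(0,255,0)); circ(c,f,.013,.174,(0,255,0))
    out.append(cv2.resize(f[a:b,e:d],(560,300 if n=="scene" else 290),interpolation=cv2.INTER_CUBIC))
cv2.imwrite("pics/p9.png",np.vstack(out))
```

```text
31.1167 [ 0.4829 -0.2811  0.2478] [-3.141 -0.     0.049] 0.0467 [ 0.1  0.4 -0. ]
```

View pics/p9.png

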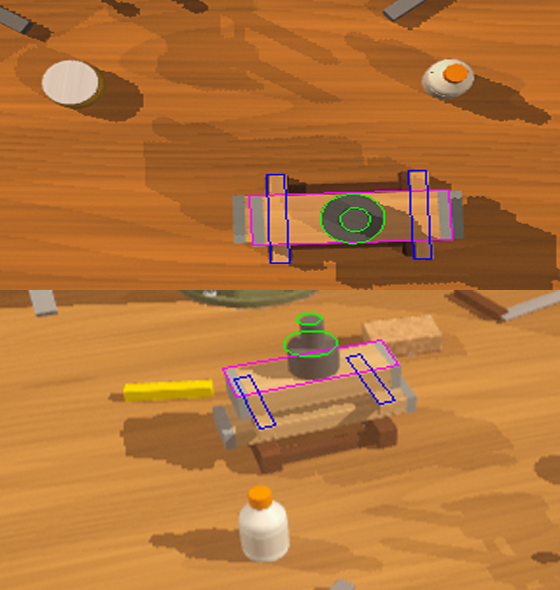

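The final views show the stack complete. The weight stands upright on its predicted circles, and the bottle and tin are unmoved. Handing in.

```bash
python3 -c "
from station import ctrl
print(ctrl.hand_in())"
```

```text
the job is handed in; nothing more can be done
None
```

The drying stack is built and handed in, in the order asked: long blank, two pale sticks above the bearers, short blank, then the iron weight. The job had run about 31 s when I handed it in.

- **Position:** in the last top and scene views the short blank and the weight matched their planned outlines to about a pixel. Both sticks did too when last seen clear, before the short blank covered them. The weight stands upright in the middle of the short blank.
- **Setting down:** I lowered the weight slowly until it touched, and the force read about 5 N upward before I let go. The highest force reading I saw was about 13 N, while setting down the second stick.
- **Bystanders:** the glue bottle and wax tin look unmoved, and the gripper was well clear of the stack at hand-in.
- **Failed or disagreeing checks:** none. The hand-in reported no verdict.

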